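Open the fuse hatch of the kiln control desk

ROBOT

A 6-joint arm with a two-finger parallel gripper is mounted at the origin on the work surface. World frame = base frame: x ahead of the robot, y to its left, z up, the work surface at z = 0. Lengths are in m, angles in degrees, forces in N, time in s.
With the tool pointing down it reaches from about 0.3 to 0.75 m from the base axis. Payload 8.5 kg.
Tool frame: the origin (TCP) lies on the centre line of the jaws, within the pads' length; the fingertips stand 14 mm ahead of it and the grasp point (between the pads) lies 5 mm behind it; z points along the fingers, y is the direction in which the jaws open and shut (so a half turn about z gives the same grasp; the last joint's range is limited). The gripper opens to 85 mm and grips with 20 to 120 N. Pads are 22 mm wide; open, the fingers measure 114 mm over their backs; the gripper's body (76 mm by 85 mm) begins 54 mm behind the grasp point. The pads swing forward as they close: fully open they stand 13 mm farther back than shut.
Start: joints at [-85.617, 21.807, 74.336, -0, 83.858, -12.336], TCP at [0.158, -0.527, 0.209] pointing down, gripper open.
Joint ranges: [-178.18, 178.18], [-50.72, 133.34], [12.68, 142.11], [-81.47, 261.47], [9.98, 163.14], [-165.26, 165.26]. Speed limits (degrees/s): [136.94, 136.94, 180, 180, 180, 180].

INTERFACE

Orientations are given as a 3x3 rotation matrix whose columns are the frame's x, y, z axes.
In Python, from rig import env, optics, order, finder gives the robot as it stands.
- The arm moves only by the tool play_rows, never from a script. Its argument "commands" is a list of rows, each an object of numbers: "grip": the closure, from -1 (fully open) to 1 (shut); "x", "y", "z": the shift along the tool's x, y, z in m; "rx", "ry", "rz": the turn, a rotation vector about the tool's x, y, z in rad. A call has 1 to 12 rows; each row shifts and turns the commanded pose from where the row before left it, along the tool's axes as they then stand; what a row does not reach is not made up. A row lasts 1/8 s, in which the tool goes at most 62.5 mm and 10.7 degrees, less where a joint would pass 70% of its speed; a pose out of reach is approached as far as the arm can. A call is refused whole if a number of a shift passes 0.0625 or a number of a turn 0.188, either way. A call with a gripper value outside its range is refused whole. The fingers move at their own pace and stop on an object; "squeeze" is the grip in N (left out, the last holds). Time passes only in rows, so rows that do not move let the fingers close. It gives the time, the measured TCP pose, the force and the opening at its end, in the units of the state.
- env.observe(): the state, without advancing time (a new reading comes with each control period).
- optics.get_image(name): name is "scene" or "top" or "wrist"; returns a dict with "color" (400x640x3 uint8, blue, green, red), "range_z" (400x640 float32, m along the optical axis (not along the pixel's ray), 0 where there is no reading), "fov_y" (degrees; the focal length in pixels is half the picture's height over the tangent of half this angle, whatever the lens; pixels are square), "cx", "cy" (the principal point, pixels), "cam_to_world" (4x4, takes a point from camera to world coordinates). Camera axes: x right, y down, z forward; pixel columns grow to the right and rows downward; lengths in m; the calibration is good to about 2 mm. A picture is of the moment at which its call begins.
- order.close_job(): hands the job in, once; it reports no verdict.
Trained networks look in the newest picture that a camera, given by its name, has taken for a name from the list of things; names that differ only in an ending like _2 or _b are one class to them, and where a whole thing is asked for, a point or a joint stands for the part that bears it (a point fixed in the world has none). Each returns a list of dicts, best first, with "conf" (0 to 1); they miss things now and then, are a little off and sometimes report something else, mostly with a low value. They report only what shows in the picture. A call takes as long as a camera call. They do not tell look-alikes from the thing itself.
- finder.boxes_of(camera, thing): "point" ([x, y, z] in m, in world coordinates, good to about 4 mm: the middle of the surface that is visible of it).
The state is a dict: "time_s": time; "q": joint angles; "qvel": joint speeds; "joint_efforts": joint torques, N m; "position": TCP position; "tool_rot": TCP orientation; "ft_force": force on the tool from outside, world axes, zero at the start; "wrist_torque": the same for the moment, N m; "grip_width": finger opening in m.
Only numpy, scipy, OpenCV 4.12 (cv2) and the standard library are available. Lean on these libraries where they do the work, as an engineer would, in place of code of your own. Each camera call takes 0.05 s, during which the arm holds its last target.

TASK

The kiln needs a new fuse. Switch the control desk off by pushing its red mushroom main switch fully in, then press the dark fuse hatch once at its ring mark until it bottoms, let go so that it pops up on its own spring, and stand clear for a couple of seconds to see that it stays fully open. Use fingertips only: do not push the hatch down again once it has popped, and leave the jar, the mug and the fuse carton where they stand.

Things in the scene. Friction and masses are not known exactly. Their poses are not given: they have to be found in the camera images.
- desk: Kiln control desk, fixed grey steel box with a white sloping top panel: 220 mm deep (x) x 300 mm wide (y), 65 mm high at its low edge (-x, facing the robot), 115 mm at the high edge, slope 0.224 rad. Origin: centre of its underside, z up. On the panel: red main switch right (-y) near the low edge, dark fuse hatch left (+y); display and keys (high edge, right) play no part.
- switch_top (a point): Top centre of the main switch, a red mushroom head 40 mm across on a black collar over a yellow disc; its top stands 39 mm above the panel when out (on). Its z axis is the normal of the sloping panel. It moves with the head.
- main_switch (a joint): Main switch: 0 = out (on), 0.008 m = fully in (off). It slides along the panel's normal, needs about 6 N (a little more when moved fast), has no spring and stays where it is pushed.
- hatch_press (a point): Press point: centre of the thin yellow ring (24 mm across) on the fuse hatch, 62 mm from the hinge, 22 mm from the free edge, midway along it; moves with the hatch, z = its outward normal. Hatch: dark plastic plate, 84 mm from hinge to free edge x 100 mm wide x 3 mm, flush in the panel in a black rim; free edge towards the desk's low side (-x), hinge on the high side.
- hatch_hinge (a point): Middle of the hatch's hinge line, on the panel; its y axis is the hinge axis, which runs along the desk's y.
- fuse_hatch (a joint): Hatch angle: 0 to 0.02 shut, latched; -0.084 rad pressed in to its stop (5.2 mm at the ring, 4 to 7 N); 1.4 open stop. Push-push latch: pressed past -0.07 and let go, its damped spring swings it up to 1.4 in 1.5 s, where it stays; a shorter press latches again, so does pressing it shut. It swings up and away from the robot: draw the finger up 80 mm or back to the low side to let it pass.
- glaze_jar: White jar with blue lid, 68 mm across, 85 mm tall, standing on the bench beside the desk. Origin: centre of its underside.
- bisque_mug: Terracotta mug, 76 mm across, 85 mm tall, with a handle at its +y, standing on the bench beside the desk. Origin: centre of its underside.
- fuse_carton: Cardboard carton of spare fuses, 50 x 75 x 35 mm high, lying on the bench beside the desk. Origin: centre of its underside.
Things that resemble listed ones, but are neither listed nor needed, are in the scene too. There is more than one size of the glaze_jar; the job needs the largest.

How it is judged:
By the outcome, as a careful person would: the job done as asked, in the order asked, and still so for the second after the job is handed in, with the robot touching nothing.
It also fails if it takes over 38 s, if anything falls off the work surface, if the arm or the gripper's body presses on something with over 40 N, if the wrist force passes 120 N, or if a joint passes its speed limit or range.

## Working session

There is one attempt and no reset: what is moved stays moved. The work goes in short steps, Python scripts to look and compute and a tool call to move; the robot and the scene stay as the last step left them, time stands still between calls to the robot, and variables do not carry over. Pictures are saved under pics/ and viewed, and the job is handed in when it is done.

Besides the shell and the picture viewer there is one more tool, called after "Call:" as a command line: name --argument value ..., lists and objects as JSON in quotes. play_rows: Moves the arm, as the interface text tells. Its arguments: {"type":"object","properties":{"commands":{"type":"array"},"squeeze":{"type":"number"}},"required":["commands"]}

```bash
mkdir -p pics; ls; python3 - <<'E'
from rig import env, optics, order, finder
import cv2,numpy as np
s=env.observe()
for k in s: print(k,np.round(s[k],3).tolist())
for n in ["scene","top"]:
    d=optics.get_image(n); cv2.imwrite(f"pics/{n}0.png",d["color"]); np.savez(f"{n}0.npz",**d)
    print(n,d["fov_y"],d["cx"],d["cy"],np.round(d["cam_to_world"],3).tolist())
    for t in ["desk","switch_top","hatch_press","hatch_hinge"]:
        for b in finder.boxes_of(n,t)[:3]: print(n,t,round(b["conf"],2),np.round(b["point"],4))
E
```

```text
pics
time_s 0.0
q [-85.617, 21.841, 74.385, -0.0, 83.857, -12.335]
qvel [0.048, -0.035, -0.039, -0.042, 0.008, 0.067]
joint_efforts [0.001, -44.846, -23.127, -0.0, 0.005, -0.0]
position [0.158, -0.526, 0.209]
tool_rot [[0.958, 0.288, -0.0], [0.288, -0.958, 0.001], [0.0, -0.001, -1.0]]
ft_force [-0.478, 0.336, 0.814]
wrist_torque [-0.026, -0.039, -0.035]
grip_width 0.086
scene 42.07110598819839 328.53338958134776 201.99208408437644 [[0.474, 0.554, -0.685, 1.307], [0.88, -0.302, 0.366, -0.366], [-0.004, -0.776, -0.63, 0.824], [0.0, 0.0, 0.0, 1.0]]
scene desk 0.77 [ 0.5945 -0.0144  0.084 ]
scene switch_top 0.52 [ 0.5122 -0.0857  0.1164]
scene hatch_press 0.58 [0.5138 0.0655 0.094 ]
scene hatch_hinge 0.57 [0.5143 0.0702 0.0921]
top 42.46420648801284 321.0857747780863 206.20640705989334 [[-0.002, -0.996, 0.085, 0.425], [-1.0, 0.002, 0.003, 0.054], [-0.004, -0.085, -0.996, 1.247], [0.0, 0.0, 0.0, 1.0]]
top desk 0.58 [0.53   0.0088 0.0906]
top desk 0.35 [0.5192 0.0722 0.0936]
top switch_top 0.58 [ 0.5003 -0.0842  0.1145]
top hatch_press 0.59 [0.5136 0.069  0.094 ]
top hatch_hinge 0.74 [0.5115 0.0689 0.0979]
```

View pics/scene0.png

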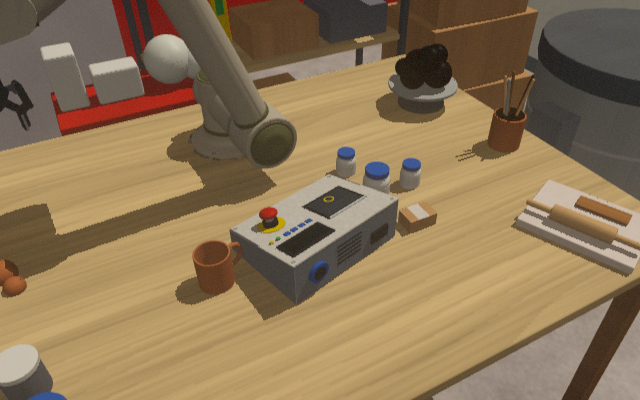

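View pics/top0.png

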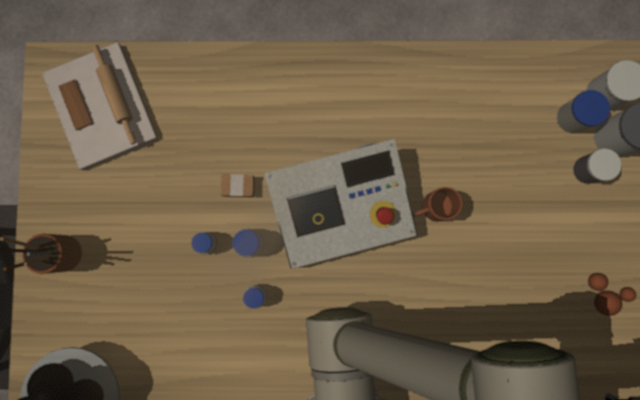

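The scene view shows the desk with the red switch at (268,213), the ring at (328,199), the mug on its -y side, and jars and carton on its +y side. In the top view the switch is at (385,215) and the ring at (318,218), and the desk is yawed by about 10–15°. Next I'll measure these precisely.

```bash
cat > h.py <<'E'
import numpy as np,cv2
def pts(d):
    f=200/np.tan(np.radians(float(d["fov_y"])/2)); z=d["range_z"]
    v,u=np.mgrid[:400,:640]
    P=np.stack([(u-d["cx"])/f*z,(v-d["cy"])/f*z,z],-1)
    T=d["cam_to_world"]; return P@T[:3,:3].T+T[:3,3]
def ray(d,u,v):
    f=200/np.tan(np.radians(float(d["fov_y"])/2));T=d["cam_to_world"]
    return T[:3,3],T[:3,:3]@np.array([(u-d["cx"])/f,(v-d["cy"])/f,1])
E
python3 - <<'E'
from h import *
for n in ["top","scene"]:
    d=dict(np.load(n+"0.npz")); W=pts(d); c=d["color"].astype(int); B,G,R=c[...,0],c[...,1],c[...,2]
    hsv=cv2.cvtColor(d["color"],cv2.COLOR_BGR2HSV)
    sel=(W[...,0]>.4)&(W[...,0]<.68)&(abs(W[...,1])<.2)&(W[...,2]>.055)&(W[...,2]<.12)&(hsv[...,1]<40)&(hsv[...,2]>90)
    Q=W[sel]
    for it in range(6):
        A=np.c_[Q[:,:2],np.ones(len(Q))]; co=np.linalg.lstsq(A,Q[:,2],rcond=None)[0]
        r=W[sel][:,2]-np.c_[W[sel][:,:2],np.ones(sel.sum())]@co; Q=W[sel][abs(r)<.005]
    nrm=np.array([-co[0],-co[1],1]);nrm/=np.linalg.norm(nrm)
    print(n,len(Q),"n",nrm.round(4),"tilt",np.arccos(nrm[2]).round(4),"yaw",np.degrees(np.arctan2(-nrm[1],-nrm[0])).round(2),"co",co.round(4))
    # panel rect
    r=W[...,2]-(W[...,0]*co[0]+W[...,1]*co[1]+co[2])
    m=((abs(r)<.006)&(W[...,2]>.055)&(W[...,0]>.35)&(W[...,0]<.72)&(abs(W[...,1])<.22)).astype(np.uint8)
    m=cv2.morphologyEx(m,cv2.MORPH_OPEN,np.ones((3,3)))
    nn,l,st,ce=cv2.connectedComponentsWithStats(m); k=1+st[1:,4].argmax()
    X=W[l==k][:,:2].astype(np.float32); print("rect",cv2.minAreaRect(X))
    near=(W[...,0]>.4)&(W[...,0]<.68)&(abs(W[...,1])<.2)
    yel=near&(hsv[...,0]>18)&(hsv[...,0]<35)&(hsv[...,1]>110)&(abs(r)<.012)&(W[...,1]>.02)
    red=near&((hsv[...,0]<6)|(hsv[...,0]>174))&(hsv[...,1]>170)&(r>.015)
    for nm,mm in(("ring",yel),("red",red)):
        v,u=np.nonzero(mm); 
        if len(u)==0: print(nm,0);continue
        uc,vc=(u.min()+u.max())/2,(v.min()+v.max())/2
        o,dr=ray(d,uc,vc); h=0 if nm=="ring" else .039
        t=(co[2]+h/nrm[2]-o[2]+co[0]*o[0]+co[1]*o[1])/(dr[2]-co[0]*dr[0]-co[1]*dr[1])
        print(nm,len(u),uc,vc,u.min(),u.max(),v.min(),v.max(),"ray",(o+t*dr).round(4),"mean",W[mm].mean(0).round(4),"rmax",np.percentile(r[mm],[5,50,95]).round(4))
    s=3;y0,x0=(120,240) if n=="top" else (160,220)
    cv2.imwrite(f"pics/{n}_crop.png",cv2.resize(d["color"][y0:y0+150,x0:x0+200],None,fx=4,fy=4))
E
```

```text
top 8410 n [-0.2139 -0.0569  0.9752] tilt 0.2232 yaw 14.89 co [ 0.2194  0.0583 -0.0259]
rect ((0.5279042720794678, 0.011097043752670288), (0.2210681289434433, 0.30075323581695557), 14.756335258483887)
ring 74 317.5 218.5 312 323 213 224 ray [0.4961 0.0663 0.0868] mean [0.4961 0.0654 0.0886] rmax [-0.0017  0.0019  0.0056]
red 163 384.0 215.0 377 391 208 222 ray [ 0.5015 -0.08    0.1194] mean [ 0.5001 -0.0799  0.1242] rmax [0.033  0.0384 0.0422]
scene 4244 n [-0.2139 -0.0578  0.9751] tilt 0.2235 yaw 15.11 co [ 0.2194  0.0592 -0.0251]
rect ((0.5287361741065979, 0.01287563145160675), (0.2256505787372589, 0.30434995889663696), 14.738723754882812)
ring 46 328.0 199.0 323 333 196 202 ray [0.4974 0.0654 0.0879] mean [0.4993 0.0651 0.0903] rmax [-0.0001  0.0019  0.0042]
red 152 268.0 213.0 260 276 208 218 ray [ 0.5175 -0.0872  0.1233] mean [ 0.5109 -0.0847  0.1178] rmax [0.0295 0.0365 0.0402]
```

View pics/top_crop.png

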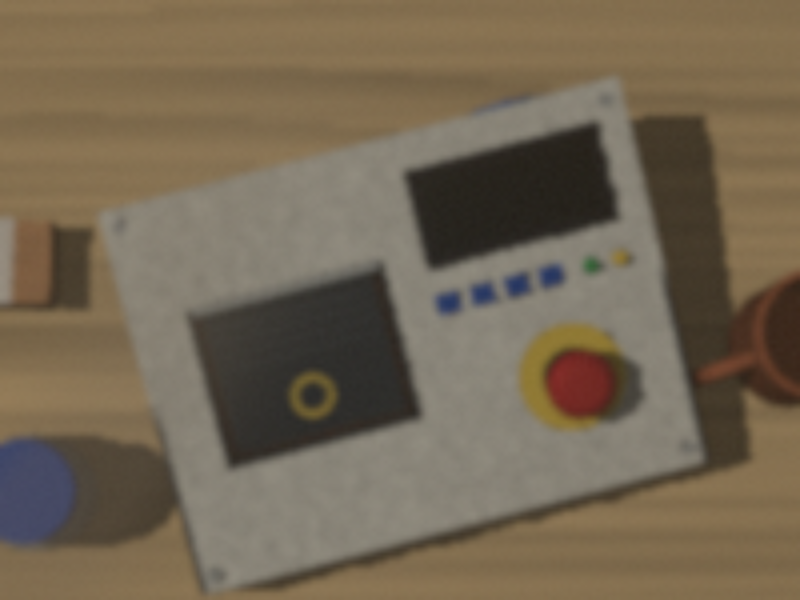

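View pics/scene_crop.png

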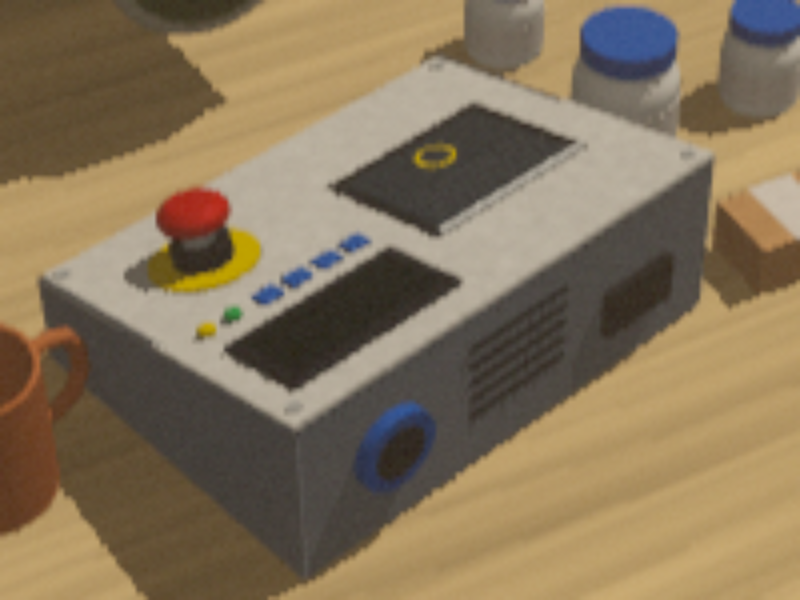

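```bash
cat >> h.py <<'E'
from scipy.spatial.transform import Rotation as Ro
yaw=np.radians(14.85); S=np.array([.5013,-.0805,.1195]); P=np.array([.4965,.066,.0870])
def frame(t):
    u=np.array([np.cos(yaw)*np.cos(t),np.sin(yaw)*np.cos(t),np.sin(t)])
    n=np.array([-np.cos(yaw)*np.sin(t),-np.sin(yaw)*np.sin(t),np.cos(t)])
    return np.c_[u,np.cross(-n,u),-n]
def go(s,pt,h,t):
    """tool-frame shift/rot to put fingertips h above pt along normal at tilt t"""
    R=np.array(s["tool_rot"]); F=frame(t); n=-frame(.224)[:,2]
    tgt=pt+n*h-F[:,2]*.014
    d=tgt-np.array(s["position"])
    print("t",s["time_s"],"pos",np.round(s["position"],4),"F",np.round(s["ft_force"],2),"w",np.round(s["grip_width"],3))
    print("tgt",tgt.round(4),"shift(cur frame)",(R.T@d).round(4),"shift(tgt frame)",(F.T@d).round(4),"rot",Ro.from_matrix(R.T@F).as_rotvec().round(4))
E
python3 - <<'E'
from rig import env
from h import *
s=env.observe(); go(s,S,.05,.224); go(s,P,.05,.224)
E
```

```text
t 0.5 pos [ 0.1582 -0.5267  0.2094] F [ 0.09  0.46 -0.13] w 0.085
tgt [ 0.4876 -0.0841  0.1819] shift(cur frame) [ 0.4427 -0.3291  0.0275] shift(tgt frame) [ 0.4149 -0.3434  0.1227] rot [-0.0037  0.2239  0.0324]
t 0.5 pos [ 0.1582 -0.5267  0.2094] F [ 0.09  0.46 -0.13] w 0.085
tgt [0.4828 0.0624 0.1494] shift(cur frame) [ 0.4803 -0.4708  0.06  ] shift(tgt frame) [ 0.4398 -0.4862  0.1617] rot [-0.0037  0.2239  0.0324]
```

Call:
play_rows --commands '[{"grip": 1, "x": 0.044, "y": -0.033}, {"grip": 1, "x": 0.044, "y": -0.033}, {"grip": 1, "x": 0.044, "y": -0.033}, {"grip": 1, "x": 0.044, "y": -0.033}, {"grip": 1, "x": 0.044, "y": -0.033}, {"grip": 1, "x": 0.044, "y": -0.033}, {"grip": 1, "x": 0.044, "y": -0.033}, {"grip": 1, "x": 0.044, "y": -0.033}, {"grip": 1, "x": 0.044, "y": -0.033}, {"grip": 1, "x": 0.044, "y": -0.033}, {"grip": 1, "ry": 0.112, "rz": 0.016}, {"grip": 1, "ry": 0.112, "rz": 0.016}]'

```text
invalid input at $.commands[0]: expected keys grip, x, y, z, rx, ry, rz
```

```bash
python3 - <<'E'
from rig import env,optics
from h import *
s=env.observe(); go(s,S,.02,.224); print(np.round(s["q"],1),np.round(s["qvel"],1))
for n in ["scene"]:
    d=optics.get_image(n); cv2.imwrite(f"pics/{n}1.png",cv2.resize(d["color"][100:300,150:450],None,fx=2.5,fy=2.5))
E
```

```text
t 0.5 pos [ 0.1582 -0.5267  0.2094] F [ 0.09  0.46 -0.13] w 0.085
tgt [ 0.494  -0.0824  0.1527] shift(cur frame) [ 0.4494 -0.3289  0.0568] shift(tgt frame) [ 0.4149 -0.3434  0.1527] rot [-0.0037  0.2239  0.0324]
[-85.6  21.8  74.3   0.   83.9 -12.3] [-0.1  0.  -0.1 -0.1 -0.1  0.1]
```

View pics/scene1.png

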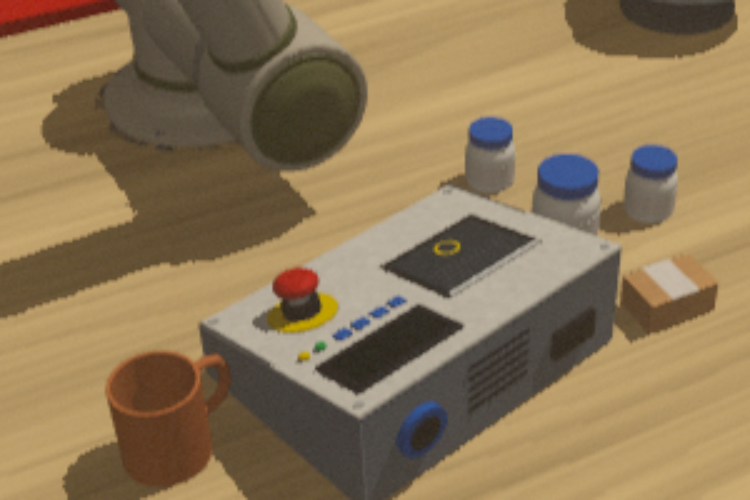

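The call was refused because every key must be given, so nothing moved.

Call:
play_rows --commands '[{"grip": 1, "x": 0.044, "y": -0.033, "z": 0, "rx": 0, "ry": 0, "rz": 0}, {"grip": 1, "x": 0.044, "y": -0.033, "z": 0, "rx": 0, "ry": 0, "rz": 0}, {"grip": 1, "x": 0.044, "y": -0.033, "z": 0, "rx": 0, "ry": 0, "rz": 0}, {"grip": 1, "x": 0.044, "y": -0.033, "z": 0, "rx": 0, "ry": 0, "rz": 0}, {"grip": 1, "x": 0.044, "y": -0.033, "z": 0, "rx": 0, "ry": 0, "rz": 0}, {"grip": 1, "x": 0.044, "y": -0.033, "z": 0, "rx": 0, "ry": 0, "rz": 0}, {"grip": 1, "x": 0.044, "y": -0.033, "z": 0, "rx": 0, "ry": 0, "rz": 0}, {"grip": 1, "x": 0.044, "y": -0.033, "z": 0, "rx": 0, "ry": 0, "rz": 0}, {"grip": 1, "x": 0.044, "y": -0.033, "z": 0, "rx": 0, "ry": 0, "rz": 0}, {"grip": 1, "x": 0.044, "y": -0.033, "z": 0, "rx": 0, "ry": 0, "rz": 0}, {"grip": 1, "x": 0, "y": 0, "z": 0, "rx": 0, "ry": 0.112, "rz": 0.016}, {"grip": 1, "x": 0, "y": 0, "z": 0, "rx": 0, "ry": 0.112, "rz": 0.016}]'

```text
time_s: 2.05
position: [0.4853, -0.0831, 0.2095]
tool_rot: [[0.941, 0.259, 0.217], [0.252, -0.966, 0.061], [0.226, -0.003, -0.974]]
ft_force: [0.7, 0.1, -0.7]
grip_width: -0.0002
```

```bash
python3 - <<'E'
from rig import env,optics
from h import *
s=env.observe(); go(s,S,.02,.224); print(np.round(s["q"],1),np.round(s["qvel"],1))
for n in ["scene"]:
    d=optics.get_image(n); cv2.imwrite(f"pics/{n}2.png",cv2.resize(d["color"][100:300,150:450],None,fx=2.5,fy=2.5))
E
```

```text
t 2.05 pos [ 0.4853 -0.0831  0.2095] F [ 0.7   0.13 -0.7 ] w -0.0
tgt [ 0.494  -0.0824  0.1527] shift(cur frame) [-0.0045  0.0018  0.0573] shift(tgt frame) [-0.0043  0.0016  0.0573] rot [-0.0037 -0.0035  0.0021]
[-28.9  10.7  91.7   9.8  68.5  43.2] [-23.8 -20.5  35.   41.4 -47.7 -29.4]
```

View pics/scene2.png

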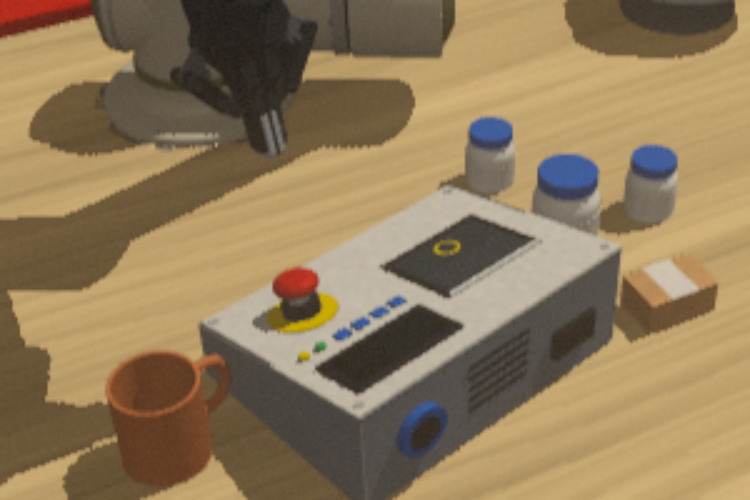

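The gripper is closed and above the switch, with the tip at crop pixel (275,150). Now descending to 20 mm above the head.

Call:
play_rows --commands '[{"grip": 1, "x": -0.004, "y": 0.002, "z": 0.02, "rx": -0.003, "ry": -0.003, "rz": 0.002}, {"grip": 1, "x": 0, "y": 0, "z": 0.02, "rx": 0, "ry": 0, "rz": 0}, {"grip": 1, "x": 0, "y": 0, "z": 0.015, "rx": 0, "ry": 0, "rz": 0}, {"grip": 1, "x": 0, "y": 0, "z": 0, "rx": 0, "ry": 0, "rz": 0}, {"grip": 1, "x": 0, "y": 0, "z": 0, "rx": 0, "ry": 0, "rz": 0}]'

```text
time_s: 2.72
position: [0.4934, -0.084, 0.1555]
tool_rot: [[0.943, 0.255, 0.212], [0.248, -0.967, 0.056], [0.219, -0.001, -0.976]]
ft_force: [0.5, -0.6, 0.3]
grip_width: 0.0004
```

```bash
python3 - <<'E'
from rig import env,optics
from h import *
s=env.observe(); go(s,S,.0,.224)
d=optics.get_image("scene"); cv2.imwrite(f"pics/scene3.png",cv2.resize(d["color"][160:250,220:350],None,fx=5,fy=5))
d=optics.get_image("wrist"); cv2.imwrite(f"pics/wrist3.png",d["color"])
E
```

```text
t 2.725 pos [ 0.4934 -0.084   0.1555] F [ 0.53 -0.55  0.32] w 0.0
tgt [ 0.4983 -0.0813  0.1332] shift(cur frame) [ 0.0004 -0.0014  0.023 ] shift(tgt frame) [ 0.0004 -0.0014  0.023 ] rot [-0.0001  0.0028 -0.0017]
```

View pics/scene3.png

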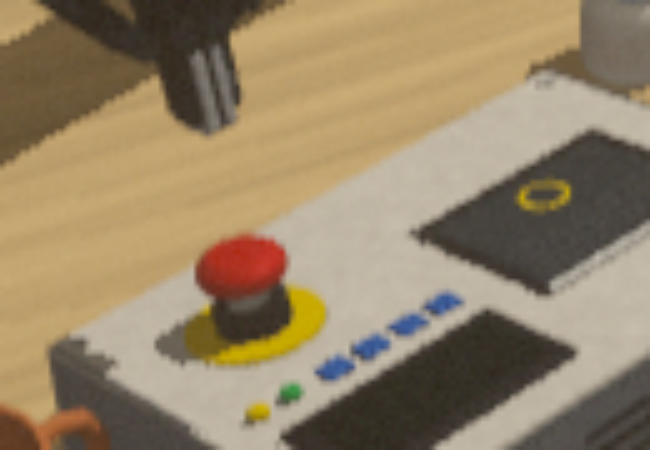

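View pics/wrist3.png

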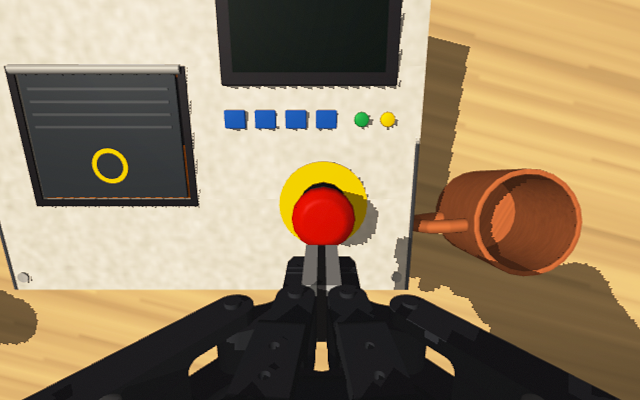

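The scene crop shows the tip at (210,130) above the red head at (242,265). The wrist view has the head at (323,216) and the ring at (110,166), so I'll cross-check both points with it.

```bash
python3 - <<'E'
from rig import env,optics
from h import *
d=optics.get_image("wrist"); W=pts(d); hsv=cv2.cvtColor(d["color"],cv2.COLOR_BGR2HSV)
v,u=np.mgrid[:400,:640]
red=((hsv[...,0]<6)|(hsv[...,0]>174))&(hsv[...,1]>200)&(abs(u-323)<45)&(abs(v-216)<45)
ring=(hsv[...,0]>20)&(hsv[...,0]<35)&(hsv[...,1]>150)&(abs(u-110)<25)&(abs(v-166)<25)
F=frame(.224)
for nm,m in(("red",red),("ring",ring)):
    X=W[m&(d["range_z"]>0)]; print(nm,len(X),u[m].min(),u[m].max(),v[m].min(),v[m].max(),"mean",X.mean(0).round(4))
    L=(X-P)@F; print(" local mid",((np.percentile(L,2,0)+np.percentile(L,98,0))/2).round(4),np.ptp(L,0).round(4), "mid world",(P+F@((np.percentile(L,2,0)+np.percentile(L,98,0))/2)).round(4))
    print(" h pct",np.percentile(-L[:,2],[2,50,98]).round(4))
    
d=optics.get_image("scene");f=200/np.tan(np.radians(d["fov_y"]/2));T=np.linalg.inv(d["cam_to_world"])
s=env.observe();tip=np.array(s["position"])+.014*np.array(s["tool_rot"])[:,2]
for X in(tip,S,P): 
    c=T[:3,:3]@X+T[:3,3]; print(c[:2]/c[2]*f+[d["cx"],d["cy"]])
E
```

```text
red 2893 292 354 187 244 mean [ 0.5017 -0.0828  0.1163]
 local mid [-0.0265  0.1451 -0.0344] [0.0362 0.0384 0.03  ] mid world [ 0.5014 -0.0829  0.1147]
 h pct [0.0303 0.0367 0.0386]
ring 497 92 127 148 183 mean [0.496  0.0655 0.0882]
 local mid [-0.0006  0.0001 -0.0013] [0.0245 0.0255 0.0038] mid world [0.4957 0.0657 0.0881]
 h pct [0.     0.0013 0.0026]
[265.07550222 199.88498192]
[268.04253664 209.02042407]
[328.01992503 199.0076889 ]
```

The predicted tip pixel (265,200) disagrees with the observed one (262,186), so I'm checking the tip with depth before pressing.

```bash
python3 - <<'E'
from rig import env,optics
from h import *
s=env.observe();R=np.array(s["tool_rot"]);p=np.array(s["position"])
for n in("scene","wrist"):
    d=optics.get_image(n);W=pts(d);L=(W-p)@R
    m=(d["range_z"]>0)&(abs(L[...,0])<.03)&(abs(L[...,1])<.03)&(L[...,2]>-.06)&(L[...,2]<.03)
    v,u=np.nonzero(m);print(n,m.sum(),p.round(4))
    if m.sum():
        X=L[m];print(np.percentile(X,[1,50,99],axis=0).round(4)); i=X[:,2].argsort()[-5:];print(u[i],v[i],X[i].round(4))
    if n=="scene":
        for vv in range(170,206,3): print(vv,L[vv,255:272:4].round(3).tolist())
E
```

```text
scene 218 [ 0.4932 -0.084   0.1554]
[[-0.0064 -0.0137 -0.0594]
 [ 0.0094  0.0044 -0.0439]
 [ 0.0149  0.0142 -0.0244]]
[266 262 259 258 261] [184 186 185 185 186] [[ 0.0115 -0.0045 -0.0252]
 [ 0.0103  0.005  -0.0247]
 [ 0.0002  0.0055 -0.0243]
 [-0.0033  0.0058 -0.0235]
 [ 0.0039  0.0036 -0.0222]]
170 [[0.012, 0.013, -0.065], [0.01, 0.003, -0.06], [0.01, -0.007, -0.056], [-0.272, -0.183, 0.098], [-0.264, -0.19, 0.099]]
173 [[0.006, 0.011, -0.056], [0.01, 0.004, -0.054], [0.012, -0.004, -0.051], [-0.261, -0.174, 0.1], [-0.255, -0.183, 0.102]]
176 [[0.01, 0.015, -0.052], [0.012, 0.007, -0.049], [0.013, -0.001, -0.046], [0.009, -0.013, -0.039], [-0.242, -0.172, 0.103]]
179 [[0.002, 0.012, -0.042], [0.009, 0.007, -0.041], [0.009, -0.002, -0.037], [0.009, -0.011, -0.033], [-0.232, -0.164, 0.106]]
182 [[-0.002, 0.011, -0.034], [0.006, 0.007, -0.034], [0.01, 0.0, -0.032], [-0.23, -0.149, 0.107], [-0.224, -0.158, 0.109]]
185 [[-0.242, -0.119, 0.105], [0.0, 0.005, -0.024], [0.01, 0.002, -0.025], [-0.218, -0.14, 0.108], [-0.21, -0.147, 0.11]]
188 [[-0.231, -0.11, 0.107], [-0.221, -0.116, 0.107]
[... 311 characters left out ...]
83, -0.125, 0.118]]
197 [[-0.203, -0.089, 0.115], [-0.194, -0.095, 0.115], [-0.186, -0.102, 0.116], [-0.178, -0.108, 0.116], [-0.175, -0.118, 0.12]]
200 [[-0.191, -0.08, 0.115], [-0.185, -0.088, 0.117], [-0.18, -0.096, 0.12], [-0.171, -0.103, 0.12], [-0.166, -0.11, 0.122]]
203 [[-0.18, -0.072, 0.117], [-0.174, -0.08, 0.118], [-0.166, -0.086, 0.119], [-0.161, -0.095, 0.122], [-0.153, -0.101, 0.122]]
wrist 2995 [ 0.4932 -0.084   0.1554]
[[-0.0107 -0.0133 -0.0598]
 [ 0.0087 -0.0002 -0.0469]
 [ 0.0105  0.0131 -0.0272]]
[332 326 314 321 333] [245 245 245 245 245] [[ 0.0096  0.0044 -0.0257]
 [ 0.0096  0.0019 -0.0257]
 [ 0.0096 -0.0032 -0.0257]
 [ 0.0096 -0.0002 -0.0257]
 [ 0.0096  0.0048 -0.0256]]
```

Both cameras put the closed fingertips about 25 mm behind the reported TCP, not 14 mm ahead. They are centred laterally. I'll approach guided by force and not trust either figure.

Call:
play_rows --commands '[{"grip": 1, "x": 0, "y": 0, "z": 0.01, "rx": 0, "ry": 0, "rz": 0}, {"grip": 1, "x": 0, "y": 0, "z": 0.007, "rx": 0, "ry": 0, "rz": 0}, {"grip": 1, "x": 0, "y": 0, "z": 0, "rx": 0, "ry": 0, "rz": 0}]'

```text
time_s: 3.4
position: [0.4965, -0.0827, 0.1375]
tool_rot: [[0.944, 0.255, 0.21], [0.248, -0.967, 0.058], [0.218, -0.002, -0.976]]
ft_force: [0.3, 0.1, -0.1]
grip_width: 0.0002
```

Call:
play_rows --commands '[{"grip": 1, "x": 0, "y": 0, "z": 0.003, "rx": 0, "ry": 0, "rz": 0}, {"grip": 1, "x": 0, "y": 0, "z": 0.003, "rx": 0, "ry": 0, "rz": 0}, {"grip": 1, "x": 0, "y": 0, "z": 0.003, "rx": 0, "ry": 0, "rz": 0}]'

```text
time_s: 3.78
position: [0.4987, -0.0824, 0.1294]
tool_rot: [[0.944, 0.255, 0.212], [0.248, -0.967, 0.057], [0.219, -0.001, -0.976]]
ft_force: [0.1, -0.2, -0.9]
grip_width: 0.0
```

```bash
python3 - <<'E'
from rig import env,optics
from h import *
s=env.observe(); go(s,S,.0,.224)
d=optics.get_image("scene"); cv2.imwrite(f"pics/scene4.png",cv2.resize(d["color"][160:250,220:350],None,fx=5,fy=5))
R=np.array(s["tool_rot"]);p=np.array(s["position"]);W=pts(d);L=(W-p)@R
m=(abs(L[...,0])<.03)&(abs(L[...,1])<.03)&(L[...,2]>-.06)&(L[...,2]<.03)
v,u=np.nonzero(m);X=L[m];i=X[:,2].argsort();print(X[i[-30::5]].round(3),u[i[-30::5]],v[i[-30::5]])
E
```

```text
t 3.775 pos [ 0.4987 -0.0824  0.1294] F [ 0.08 -0.2  -0.87] w 0.0
tgt [ 0.4983 -0.0813  0.1332] shift(cur frame) [ 0.0007 -0.0011 -0.0037] shift(tgt frame) [ 0.0008 -0.0011 -0.0037] rot [-0.0006  0.003  -0.0019]
[[ 0.017  0.01   0.019]
 [ 0.019 -0.001  0.019]
 [ 0.019  0.002  0.02 ]
 [ 0.014  0.014  0.02 ]
 [ 0.016  0.005  0.021]
 [ 0.017  0.001  0.024]] [269 274 273 267 271 273] [217 215 216 218 217 217]
```

View pics/scene4.png

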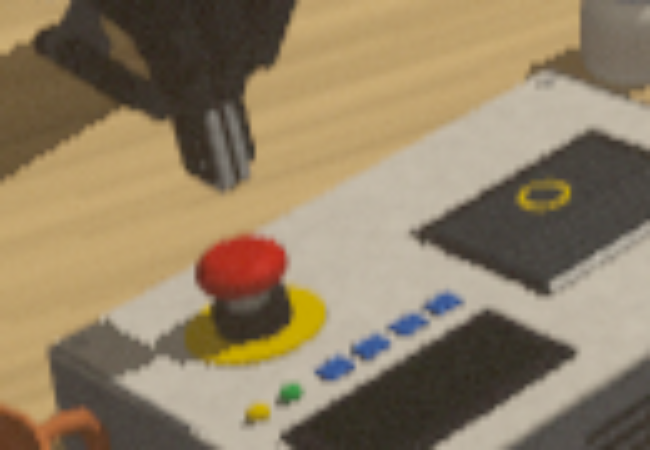

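The tip is still visibly about 35 mm above the head with no force reading. That confirms the −25 mm tip offset.

Call:
play_rows --commands '[{"grip": 1, "x": 0, "y": 0.002, "z": 0.012, "rx": 0, "ry": 0, "rz": 0}, {"grip": 1, "x": 0, "y": 0, "z": 0.01, "rx": 0, "ry": 0, "rz": 0}, {"grip": 1, "x": 0, "y": 0, "z": 0.005, "rx": 0, "ry": 0, "rz": 0}, {"grip": 1, "x": 0, "y": 0, "z": 0, "rx": 0, "ry": 0, "rz": 0}]'

```text
time_s: 4.32
position: [0.5047, -0.0826, 0.1027]
tool_rot: [[0.944, 0.255, 0.211], [0.248, -0.967, 0.057], [0.218, -0.002, -0.976]]
ft_force: [0.8, -0.4, 0.2]
grip_width: 0.0001
```

```bash
sed -i 's/\*\.014/*(-.025)/' h.py; python3 - <<'E'
from rig import env,optics
from h import *
s=env.observe(); go(s,S,.0,.224)
d=optics.get_image("scene"); cv2.imwrite(f"pics/scene5.png",cv2.resize(d["color"][160:250,220:350],None,fx=5,fy=5))
E
```

```text
t 4.325 pos [ 0.5047 -0.0826  0.1027] F [ 0.85 -0.42  0.24] w 0.0
tgt [ 0.5067 -0.0791  0.0951] shift(cur frame) [ 0.0011 -0.0029  0.008 ] shift(tgt frame) [ 0.001  -0.0029  0.008 ] rot [-0.0014  0.0038 -0.002 ]
```

View pics/scene5.png

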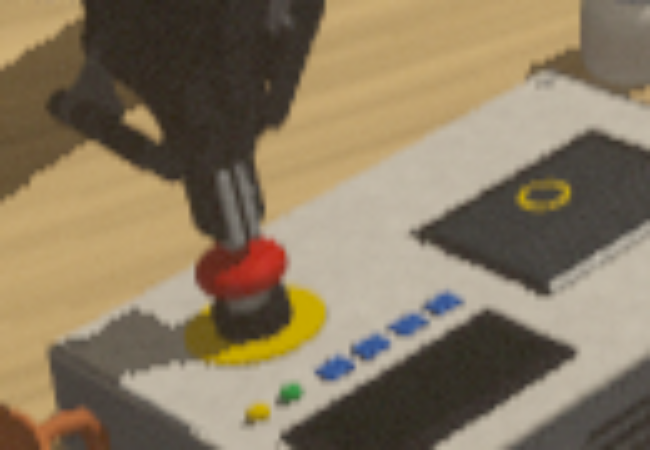

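The tip is centred over the head, with a few mm left to contact.

Call:
play_rows --commands '[{"grip": 1, "x": 0, "y": 0, "z": 0.003, "rx": 0, "ry": 0, "rz": 0}, {"grip": 1, "x": 0, "y": 0, "z": 0.003, "rx": 0, "ry": 0, "rz": 0}, {"grip": 1, "x": 0, "y": 0, "z": 0.002, "rx": 0, "ry": 0, "rz": 0}]'

```text
time_s: 4.75
position: [0.5066, -0.0824, 0.0956]
tool_rot: [[0.943, 0.255, 0.212], [0.248, -0.967, 0.057], [0.22, -0.001, -0.976]]
ft_force: [-2.1, -0.6, 6.0]
grip_width: -0.0001
```

Call:
play_rows --commands '[{"grip": 1, "x": 0, "y": 0, "z": 0.002, "rx": 0, "ry": 0, "rz": 0}, {"grip": 1, "x": 0, "y": 0, "z": 0.002, "rx": 0, "ry": 0, "rz": 0}]'

```text
time_s: 5.0
position: [0.5075, -0.0821, 0.0918]
tool_rot: [[0.943, 0.255, 0.212], [0.248, -0.967, 0.057], [0.22, -0.001, -0.976]]
ft_force: [-1.8, 0.5, 4.6]
grip_width: 0.0005
```

Call:
play_rows --commands '[{"grip": 1, "x": 0, "y": 0, "z": 0.002, "rx": 0, "ry": 0, "rz": 0}, {"grip": 1, "x": 0, "y": 0, "z": 0.001, "rx": 0, "ry": 0, "rz": 0}]'

```text
time_s: 5.25
position: [0.5082, -0.082, 0.089]
tool_rot: [[0.943, 0.255, 0.212], [0.248, -0.967, 0.056], [0.22, -0.0, -0.976]]
ft_force: [-6.6, 0.8, 14.1]
grip_width: -0.0002
```

Call:
play_rows --commands '[{"grip": 1, "x": 0, "y": 0, "z": 0.001, "rx": 0, "ry": 0, "rz": 0}, {"grip": 1, "x": 0, "y": 0, "z": 0, "rx": 0, "ry": 0, "rz": 0}]'

```text
time_s: 5.5
position: [0.5083, -0.082, 0.0889]
tool_rot: [[0.943, 0.255, 0.213], [0.249, -0.967, 0.056], [0.22, 0.0, -0.975]]
ft_force: [-7.7, 0.2, 17.3]
grip_width: -0.0001
```

The switch is bottomed: 17–19 N and no further motion. Retracting.

Call:
play_rows --commands '[{"grip": 1, "x": 0, "y": 0, "z": -0.02, "rx": 0, "ry": 0, "rz": 0}, {"grip": 1, "x": 0, "y": 0, "z": -0.025, "rx": 0, "ry": 0, "rz": 0}, {"grip": 1, "x": 0, "y": -0.04, "z": 0, "rx": 0, "ry": 0, "rz": 0}, {"grip": 1, "x": 0, "y": -0.05, "z": 0, "rx": 0, "ry": 0, "rz": 0}, {"grip": 1, "x": 0, "y": -0.03, "z": 0, "rx": 0, "ry": 0.03, "rz": 0}, {"grip": 1, "x": 0, "y": 0, "z": 0, "rx": 0, "ry": 0.03, "rz": 0}, {"grip": 1, "x": 0, "y": 0, "z": 0, "rx": 0, "ry": 0, "rz": 0}]'

```text
time_s: 6.38
position: [0.4682, 0.0311, 0.1316]
tool_rot: [[0.929, 0.254, 0.268], [0.244, -0.967, 0.071], [0.277, -0.001, -0.961]]
ft_force: [-0.0, 0.0, 0.3]
grip_width: -0.0007
```

```bash
sed -i 's/\*(-\.025)/*(-.0235)/' h.py; python3 - <<'E'
from rig import env,optics
from h import *
s=env.observe(); go(s,P,.02,.28)
d=optics.get_image("scene"); cv2.imwrite(f"pics/scene6.png",cv2.resize(d["color"][140:250,220:390],None,fx=4,fy=4))
d=optics.get_image("wrist"); cv2.imwrite(f"pics/wrist6.png",d["color"])
W=pts(d); hsv=cv2.cvtColor(d["color"],cv2.COLOR_BGR2HSV);F=frame(.224);L=(W-P)@F
red=((hsv[...,0]<6)|(hsv[...,0]>174))&(hsv[...,1]>200)&(abs(L[...,1]-.145)<.03)
print("head height",np.percentile(-L[red][:,2],[50,98]).round(4))
ring=(hsv[...,0]>20)&(hsv[...,0]<35)&(hsv[...,1]>150)&(abs(L[...,0])<.03)&(abs(L[...,1])<.03)
X=L[ring];print(len(X),((X.min(0)+X.max(0))/2).round(4),np.ptp(X,0).round(4))
E
```

```text
t 6.375 pos [0.4682 0.0311 0.1316] F [-0.05  0.02  0.31] w -0.001
tgt [0.4985 0.0665 0.0839] shift(cur frame) [ 0.0236 -0.0265  0.0565] shift(tgt frame) [ 0.0237 -0.0265  0.0564] rot [-0.0002 -0.0011 -0.0023]
head height [0.0283 0.0305]
587 [-0.0007  0.0001 -0.0013] [0.024  0.0246 0.0043]
```

View pics/scene6.png

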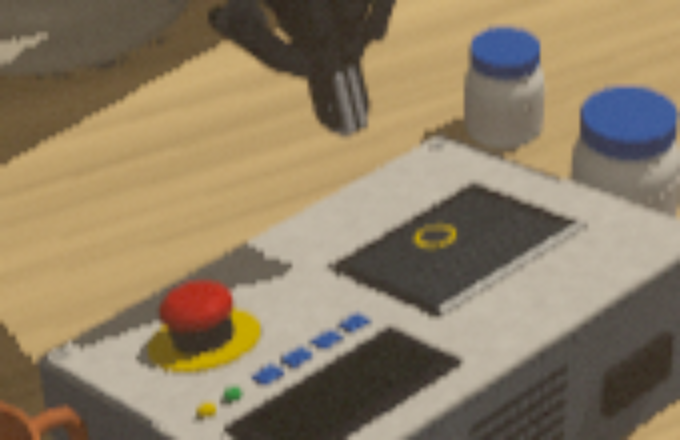

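View pics/wrist6.png

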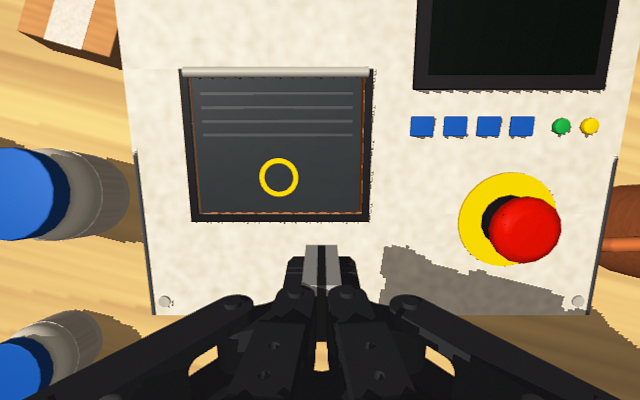

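The head now stands 30.5 mm above the panel (38.6 mm before), so the switch is fully in. The ring matches my estimate within 1 mm. Next I'll move to 20 mm above it.

Call:
play_rows --commands '[{"grip": 1, "x": 0.024, "y": -0.026, "z": 0.02, "rx": 0, "ry": 0, "rz": -0.002}, {"grip": 1, "x": 0, "y": 0, "z": 0.02, "rx": 0, "ry": 0, "rz": 0}, {"grip": 1, "x": 0, "y": 0, "z": 0.015, "rx": 0, "ry": 0, "rz": 0}, {"grip": 1, "x": 0, "y": 0, "z": 0, "rx": 0, "ry": 0, "rz": 0}, {"grip": 1, "x": 0, "y": 0, "z": 0, "rx": 0, "ry": 0, "rz": 0}]'

```text
time_s: 7.1
position: [0.499, 0.0661, 0.0859]
tool_rot: [[0.929, 0.256, 0.268], [0.246, -0.967, 0.071], [0.278, -0.0, -0.961]]
ft_force: [0.4, 0.9, 0.0]
grip_width: 0.0001
```

```bash
python3 - <<'E'
from rig import env,optics
from h import *
s=env.observe(); go(s,P,.0,.28)
d=optics.get_image("scene"); cv2.imwrite(f"pics/scene7.png",cv2.resize(d["color"][140:250,220:390],None,fx=4,fy=4))
d=optics.get_image("wrist"); cv2.imwrite(f"pics/wrist7.png",d["color"])
E
```

```text
t 7.1 pos [0.499  0.0661 0.0859] F [0.42 0.93 0.04] w 0.0
tgt [0.5028 0.0677 0.0644] shift(cur frame) [-0.002  -0.0006  0.0218] shift(tgt frame) [-0.002  -0.0006  0.0218] rot [-0.0001 -0.0014 -0.0006]
```

View pics/scene7.png

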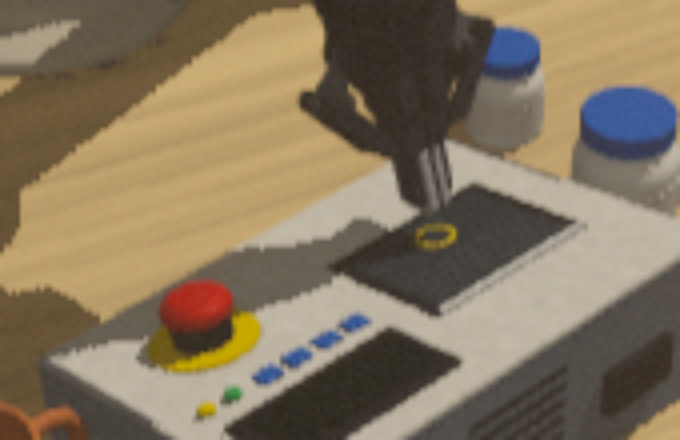

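View pics/wrist7.png

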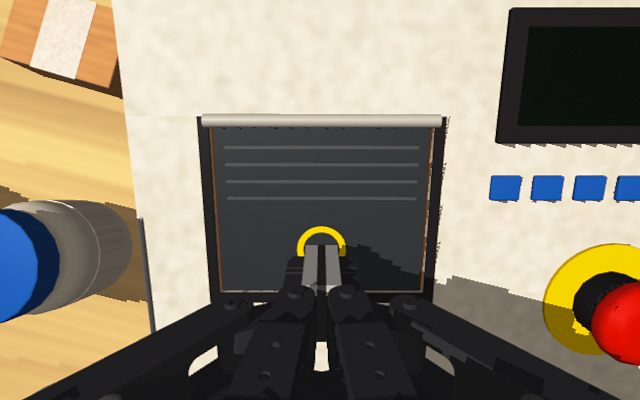

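The tip is aligned with the ring. I'll descend, feel for contact, then press to the bottom in one go.

Call:
play_rows --commands '[{"grip": 1, "x": -0.002, "y": 0, "z": 0.008, "rx": 0, "ry": 0, "rz": 0}, {"grip": 1, "x": 0, "y": 0, "z": 0.007, "rx": 0, "ry": 0, "rz": 0}, {"grip": 1, "x": 0, "y": 0, "z": 0.002, "rx": 0, "ry": 0, "rz": 0}, {"grip": 1, "x": 0, "y": 0, "z": 0, "rx": 0, "ry": 0, "rz": 0}]'

```text
time_s: 7.7
position: [0.5012, 0.0673, 0.0683]
tool_rot: [[0.929, 0.257, 0.267], [0.246, -0.967, 0.072], [0.277, -0.001, -0.961]]
ft_force: [-0.4, -0.4, -0.1]
grip_width: -0.0001
```

Call:
play_rows --commands '[{"grip": 1, "x": 0, "y": 0, "z": 0.002, "rx": 0, "ry": 0, "rz": 0}, {"grip": 1, "x": 0, "y": 0, "z": 0.002, "rx": 0, "ry": 0, "rz": 0}]'

```text
time_s: 7.95
position: [0.5023, 0.0676, 0.0648]
tool_rot: [[0.929, 0.257, 0.268], [0.246, -0.967, 0.072], [0.278, -0.0, -0.961]]
ft_force: [-2.1, -0.2, 3.2]
grip_width: 0.0001
```

Call:
play_rows --commands '[{"grip": 1, "x": 0, "y": 0, "z": 0.002, "rx": 0, "ry": 0, "rz": 0}, {"grip": 1, "x": 0, "y": 0, "z": 0.001, "rx": 0, "ry": 0, "rz": 0}]'

```text
time_s: 8.2
position: [0.5031, 0.0678, 0.0619]
tool_rot: [[0.929, 0.257, 0.268], [0.246, -0.967, 0.072], [0.277, -0.0, -0.961]]
ft_force: [-3.2, -1.6, 5.6]
grip_width: 0.0001
```

Call:
play_rows --commands '[{"grip": 1, "x": 0, "y": 0, "z": 0.002, "rx": 0, "ry": 0, "rz": 0}, {"grip": 1, "x": 0, "y": 0, "z": 0.001, "rx": 0, "ry": 0, "rz": 0}]'

```text
time_s: 8.45
position: [0.5036, 0.0679, 0.0606]
tool_rot: [[0.928, 0.257, 0.269], [0.247, -0.966, 0.071], [0.278, 0.0, -0.96]]
ft_force: [-21.4, -5.8, 39.9]
grip_width: 0.0
```

The force is well above 7 N and motion has stopped, so the hatch has bottomed. Releasing quickly, up and back to the low side.

Call:
play_rows --commands '[{"grip": 1, "x": 0, "y": 0, "z": -0.03, "rx": 0, "ry": 0, "rz": 0}, {"grip": 1, "x": -0.02, "y": 0, "z": -0.055, "rx": 0, "ry": 0, "rz": 0}, {"grip": 1, "x": -0.03, "y": 0, "z": -0.05, "rx": 0, "ry": 0, "rz": 0}, {"grip": 1, "x": -0.04, "y": 0, "z": -0.03, "rx": 0, "ry": 0, "rz": 0}, {"grip": 1, "x": -0.03, "y": 0, "z": 0, "rx": 0, "ry": 0, "rz": 0}, {"grip": 1, "x": 0, "y": 0, "z": 0, "rx": 0, "ry": 0, "rz": 0}, {"grip": 1, "x": 0, "y": 0, "z": 0, "rx": 0, "ry": 0, "rz": 0}, {"grip": 1, "x": 0, "y": 0, "z": 0, "rx": 0, "ry": 0, "rz": 0}, {"grip": 1, "x": 0, "y": 0, "z": 0, "rx": 0, "ry": 0, "rz": 0}, {"grip": 1, "x": 0, "y": 0, "z": 0, "rx": 0, "ry": 0, "rz": 0}, {"grip": 1, "x": 0, "y": 0, "z": 0, "rx": 0, "ry": 0, "rz": 0}, {"grip": 1, "x": 0, "y": 0, "z": 0, "rx": 0, "ry": 0, "rz": 0}]'

```text
time_s: 9.95
position: [0.3483, 0.0267, 0.1842]
tool_rot: [[0.929, 0.256, 0.268], [0.246, -0.967, 0.072], [0.277, -0.001, -0.961]]
ft_force: [0.2, 0.3, 0.6]
grip_width: 0.0
```

```bash
python3 - <<'E'
from rig import env,optics
from h import *
s=env.observe(); go(s,P,.0,.28)
d=optics.get_image("scene"); cv2.imwrite(f"pics/scene8.png",cv2.resize(d["color"][100:300,150:450],None,fx=2.5,fy=2.5))
E
```

```text
t 9.95 pos [0.3483 0.0267 0.1842] F [0.21 0.3  0.58] w 0.0
tgt [0.5028 0.0677 0.0644] shift(cur frame) [1.203e-01 1.000e-04 1.594e-01] shift(tgt frame) [ 0.1205 -0.      0.1593] rot [-0.0006 -0.0009  0.0001]
```

View pics/scene8.png

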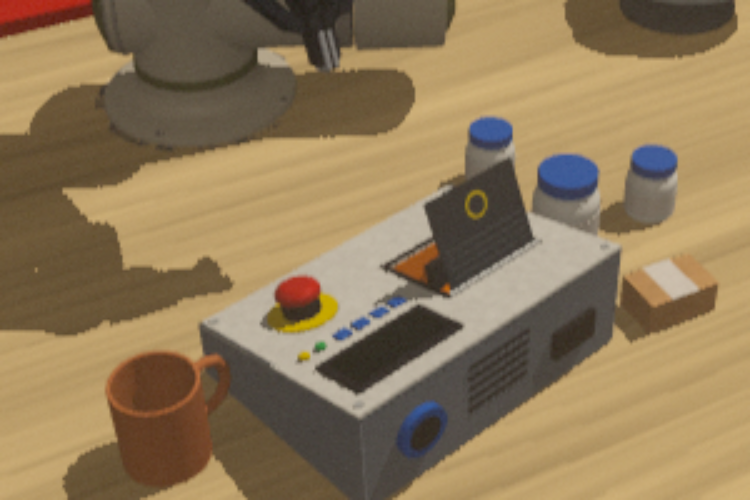

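The hatch is swinging up, with the ring on the raised plate at (476,205), and the arm is clear. Waiting 2.5 s.

Call:
play_rows --commands '[{"grip": 1, "x": 0, "y": 0, "z": 0, "rx": 0, "ry": 0, "rz": 0}, {"grip": 1, "x": 0, "y": 0, "z": 0, "rx": 0, "ry": 0, "rz": 0}, {"grip": 1, "x": 0, "y": 0, "z": 0, "rx": 0, "ry": 0, "rz": 0}, {"grip": 1, "x": 0, "y": 0, "z": 0, "rx": 0, "ry": 0, "rz": 0}, {"grip": 1, "x": 0, "y": 0, "z": 0, "rx": 0, "ry": 0, "rz": 0}, {"grip": 1, "x": 0, "y": 0, "z": 0, "rx": 0, "ry": 0, "rz": 0}, {"grip": 1, "x": 0, "y": 0, "z": 0, "rx": 0, "ry": 0, "rz": 0}, {"grip": 1, "x": 0, "y": 0, "z": 0, "rx": 0, "ry": 0, "rz": 0}, {"grip": 1, "x": 0, "y": 0, "z": 0, "rx": 0, "ry": 0, "rz": 0}, {"grip": 1, "x": 0, "y": 0, "z": 0, "rx": 0, "ry": 0, "rz": 0}]'

```text
time_s: 11.25
position: [0.3483, 0.0266, 0.1842]
tool_rot: [[0.929, 0.256, 0.268], [0.246, -0.967, 0.072], [0.277, -0.001, -0.961]]
ft_force: [-0.1, 0.1, -0.4]
grip_width: -0.0002
```

Call:
play_rows --commands '[{"grip": 1, "x": 0, "y": 0, "z": 0, "rx": 0, "ry": 0, "rz": 0}, {"grip": 1, "x": 0, "y": 0, "z": 0, "rx": 0, "ry": 0, "rz": 0}, {"grip": 1, "x": 0, "y": 0, "z": 0, "rx": 0, "ry": 0, "rz": 0}, {"grip": 1, "x": 0, "y": 0, "z": 0, "rx": 0, "ry": 0, "rz": 0}, {"grip": 1, "x": 0, "y": 0, "z": 0, "rx": 0, "ry": 0, "rz": 0}, {"grip": 1, "x": 0, "y": 0, "z": 0, "rx": 0, "ry": 0, "rz": 0}, {"grip": 1, "x": 0, "y": 0, "z": 0, "rx": 0, "ry": 0, "rz": 0}, {"grip": 1, "x": 0, "y": 0, "z": 0, "rx": 0, "ry": 0, "rz": 0}, {"grip": 1, "x": 0, "y": 0, "z": 0, "rx": 0, "ry": 0, "rz": 0}, {"grip": 1, "x": 0, "y": 0, "z": 0, "rx": 0, "ry": 0, "rz": 0}]'

```text
time_s: 12.5
position: [0.3483, 0.0266, 0.1842]
tool_rot: [[0.929, 0.257, 0.268], [0.246, -0.967, 0.072], [0.277, -0.0, -0.961]]
ft_force: [0.7, -0.3, 0.5]
grip_width: -0.0002
```

```bash
python3 - <<'E'
from rig import env,optics
from h import *
s=env.observe(); print(s["time_s"],np.round(s["ft_force"],2))
F=frame(.224);H=P+F[:,0]*.062
for n in("scene","wrist"):
    d=optics.get_image(n); cv2.imwrite(f"pics/{n}9.png",d["color"] if n=="wrist" else cv2.resize(d["color"][100:300,150:450],None,fx=2.5,fy=2.5))
    L=(pts(d)-H)@F; L[...,2]*=-1
    m=(abs(L[...,1])<.045)&(L[...,2]>.02)&(L[...,2]<.1)&(abs(L[...,0])<.06)
    X=L[m]
    if len(X)>50:
        c=np.polyfit(X[:,2],X[:,0],1); print(n,len(X),"hatch angle",(np.pi/2+np.arctan(c[0])).round(3),"top",X[:,2].max().round(3))
    if n=="scene":
        hsv=cv2.cvtColor(d["color"],cv2.COLOR_BGR2HSV)
        red=((hsv[...,0]<6)|(hsv[...,0]>174))&(hsv[...,1]>170)&(abs(L[...,1]-.145)<.03)&(L[...,2]>.01)
        print("head h",np.percentile(L[red][:,2],[50,98]).round(4))
        a=np.load("scene0.npz")["color"]; df=np.abs(a.astype(int)-d["color"]).max(2)
        print("carton/mug diff",df[200:230,400:437].mean(),df[245:290,195:232].mean())
E
```

```text
12.5 [ 0.71 -0.34  0.54]
scene 982 hatch angle 1.396 top 0.084
head h [0.0669 0.0893]
carton/mug diff 6.112612612612613 5.586786786786787
```

View pics/scene9.png

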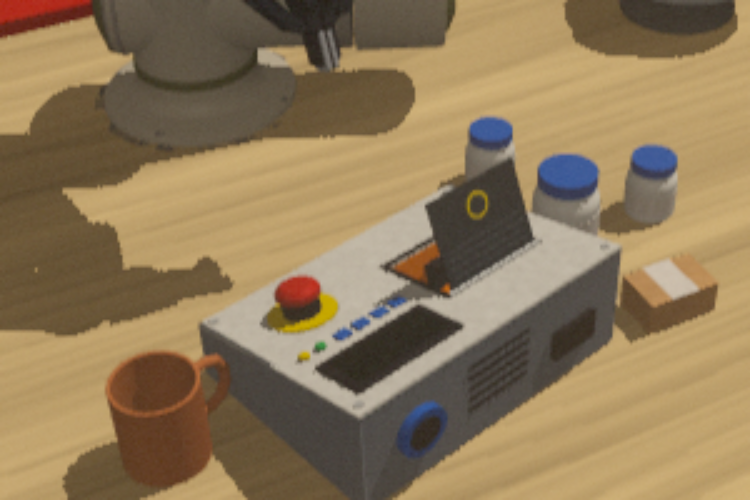

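The hatch measures 1.396 rad and is holding. The switch is in, and the jar, mug and carton are where they were. The "head h" figure in that script is invalid because its mask had no x limit and picked up other red pixels. The wrist measurement of 30.5 mm stands.

```bash
python3 -c "
from rig import order
print(order.close_job())"
```

```text
the job is handed in; nothing more can be done
None
```

I switched the desk off, pressed the hatch once at its ring, and it popped fully open and stayed open. I handed the job in at about 12.6 s.

**Main switch:** I pushed it in until it stopped, at about 19 N. The wrist camera then measured the head 30.5 mm above the panel, down from 38.6 mm, which is the full 8 mm.

**Fuse hatch:** One press bottomed at about 45 N on the fingertips, and I withdrew up and to the low side at once. After standing clear for about 2.5 s at near-zero wrist force, the scene camera measured the hatch at 1.396 rad against the 1.4 stop.

**Jar, mug and carton:** By eye, all three stand where they were in the last picture. Pixel differences around the mug and carton were small. I did not check the jar numerically.

**Checks that disagreed:**
- **Fingertip position:** The cameras showed the closed fingertips about 24 mm behind the reported tool point, not 14 mm ahead as specified. I approached using camera depth and contact force instead.
- **Switch height at the end:** My last scene-camera check of the switch head gave an invalid number, because its mask picked up other red pixels. The switch result therefore rests on the wrist measurement taken right after the press, plus the final picture.
- **First move call:** It was refused for missing keys, and nothing moved.

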